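# Set and lock the stop on the tile cutting board

### The job

On the tile cutting board, slide the stop with the long blade along its rail until the blade rests against the terracotta tile that lies at the wooden fence. Then flip that stop's cam lever all the way over, down flat above the blade, to lock it. Leave the tile at the fence, and leave the short stop and its lever as they are.

Things in the scene. Friction and masses are not known exactly. Their poses are not given: they have to be found in the camera images.
- long_blade (a point): Mid-point of the top edge of the long stop's upright aluminium blade: 10 mm thick, top 48 mm above the board; from here its free end is 45 mm along -x, its dark carriage (44 mm wide, on the rail) begins 65 mm along +x. x: along the blade, away from the robot; y: along the rail, towards the tile; z up. Slides in y only, 2.5 N friction. The lever's axle is 90 mm along +x, 12 mm up, parallel to y.
- long_lever (a joint): Angle (rad) of the long stop's steel lever, a flat bar 9 mm thick, 16 to 22 mm wide, reaching 78 mm from its axle. 0: open, standing up, leaning 0.44 rad from vertical towards +x of long_blade. As it grows the lever passes vertical (0.44), goes over towards -x and lies level above the blade at its end stop, 2.01 (locked). Stiff (0.1 N m), stays where it is left.
- tile_centre (a point): Centre of the loose terracotta tile, 100 x 100 x 10 mm, 0.18 kg, flat on the board (board top 18 mm above the table, fixed), edges parallel to the blade. On its +y side (as long_blade) it lies within 2 mm of a fixed dark wooden fence 35 mm tall; its near edge, 50 mm from this point, faces the blade.
- short_lever_end (a point): Centre of the end of the short stop's lever, 77 mm from its axle: leave alone. The short stop is on the same rail, on the far side of the long stop from the tile: same carriage and same upright lever, but a 17 mm stub instead of a blade.
Not all that is in view belongs to the job. Leave any blue or white look-alike of the part that bears tile_centre alone.

How it is judged:
On the way, in this order (a step that is already met when the one before it is completed fails the run):
1. the long stop's blade is against the tile (gap under 12 mm) with its lever still up (y of tile_centre in the frame of long_blade below 0.067 m and value of joint long_lever below 1.2 rad), for 0.2 s.
2. the long stop's lever is flipped over flat (value of joint long_lever above 1.8 rad), for 0.2 s.
At the end, for the whole second after the job is handed in: The long stop's blade is within 12 mm of the tile's near edge, its lever is flat (within 12 degrees of its end stop), the tile lies flat within 20 mm of where it started, and the short stop's lever end is within 20 mm of where it started (y of tile_centre in the frame of long_blade below 0.067 m and value of joint long_lever above 1.8 rad and distance of each of tile_centre, short_lever_end from where it was at the start of the episode below 0.02 m and angle between tile_centre's own z axis and vertical below 0.17 rad); the robot touches nothing.
It fails at once if the short stop or its lever is shifted by more than 20 mm (distance of short_lever_end from where it was at the start of the episode above 0.02 m).
It also fails if it takes over 51 s, if anything falls off the work surface, if the arm or the gripper's body presses on something with over 40 N, if the wrist force passes 120 N, or if a joint passes its speed limit or range.

### The arm

A 6-joint arm with a two-finger parallel gripper is mounted at the origin on the work surface. World frame = base frame: x ahead of the robot, y to its left, z up, the work surface at z = 0. Lengths are in m, angles in rad, forces in N, time in s.
With the tool pointing down it reaches from about 0.275 to 0.825 m from the base axis. Payload 4.9 kg.
Tool frame: the origin (TCP) lies midway between the tips of the shut fingers; the grasp point (between the pads) lies 19 mm behind it (bot.grip_depth is the distance from the TCP to the grasp point, in m); z points along the fingers, y is the line along which they close (so a half turn about z gives the same grasp; the last joint's range is limited). The gripper opens to 85 mm and grips with 20 to 120 N. Pads are 22 mm wide; open, the fingers measure 114 mm over their backs; the gripper's body (76 mm by 85 mm) begins 54 mm behind the grasp point. The pads swing forward as they close: fully open they stand 13 mm farther back than shut.
Start: joints at [-1.301, 0.326, -0.193, 1.052, 0, 1.437], TCP at [0.216, -0.506, 0.231] pointing down, gripper open.
Joint ranges: [-2.65, 2.65], [-0.97, 1.79], [-1.3, 1.35], [-1.93, 2.1], [-1.47, 1.37], [-3.14, 3.14]. Speed limits (rad/s): [2.57, 2.57, 3.14, 3.14, 3.14, 3.14].

### API

Orientations are given as a unit quaternion [w, x, y, z].
In Python, from cell import bot gives the robot as it stands. Calls block until the motion is done:
- bot.move_pose(position, orientation): joint-space move of the TCP to a pose.
- bot.move_linear(position, speed=0.15, rotation=None, until_force=None): straight line of the TCP; rotation=None keeps the orientation; speed is the mean speed in m/s. With until_force (N) it stops when the force on the tool has changed by that much, and returns True; else False.
- bot.goto_joints(angles): joint-space move.
- bot.set_gripper(opening, grasp_force=None): opening from 0.0 (shut) to 1.0 (fully open); grasp_force is the grip in N (None keeps the last); returns when the fingers have stopped.
- bot.wait(seconds).
- bot.solve_ik(position, orientation): joint angles nearest the present ones, or None.
- bot.camera(name): name is "side" or "top"; returns the picture (480x640x3 uint8, red, green, blue); there is no depth.
- bot.calibration(name): a dict with "mtx" (3x3 intrinsics, pixels), "extrinsics" (4x4, takes a point from world to camera coordinates). Camera axes: x right, y down, z forward; pixel columns grow to the right and rows downward; lengths in m; the calibration is good to about 2 mm. A picture is of the moment at which its call begins. calibration takes no time and is no camera call.
A pose or a line that the arm cannot do raises bot.PlanningError and nothing moves.
- bot.close_job(): hands the job in; it is judged then, once.
Trained networks look in the newest picture that a camera, given by its name, has taken for a name from the list of things; names that differ only in an ending like _2 or _b are one class to them, and where a whole thing is asked for, a point or a joint stands for the part that bears it (a point fixed in the world has none). Each returns a list of dicts, best first, with "confidence" (0 to 1); they miss things now and then, are a little off and sometimes report something else, mostly with a low value. They report only what shows in the picture. A call takes as long as a camera call. They do not tell look-alikes from the thing itself.
- bot.search_frame(camera, thing): "bbox" ([left, top, width, height] in pixels, round what is visible of it).
Readings, each from a call of its own:
- bot.read_clock(): time.
- bot.read_joint_positions(): joint angles.
- bot.read_joint_vel(): joint speeds.
- bot.read_joint_efforts(): joint torques, N m.
- bot.read_position(): TCP position.
- bot.read_tool_rot(): TCP orientation.
- bot.read_ft_force(): force on the tool from outside, world axes, zero at the start.
- bot.read_moment(): the same for the moment, N m.
- bot.read_gripper_width(): opening from 0.0 (shut) to 1.0 (fully open).
- bot.read_finger_force(): force on a finger pad.
Only numpy, scipy, OpenCV 4.12 (cv2) and the standard library are available. Lean on these libraries where they do the work, as an engineer would, in place of code of your own. Each camera call takes 0.05 s, during which the arm holds its last target. There are 200 camera calls.

## Working session

There is one attempt and no reset: what is moved stays moved. The work goes in short steps, each a Python script; the robot and the scene stay as the last script left them, time stands still between calls to the robot, and variables do not carry over. Pictures are saved under pics/ and viewed, at most 10 in all, crops included, and the job is handed in when it is done.

```bash
mkdir -p pics; ls
python3 - <<'E'
from cell import bot
import cv2
for c in("top","side"):
    cv2.imwrite(f"pics/{c}0.png",bot.camera(c)[:,:,::-1])
    k=bot.calibration(c);print(c,k["mtx"].tolist(),k["extrinsics"].round(4).tolist())
    for t in("long_blade","long_lever","tile_centre","short_lever_end"):
        print(t,[(round(d["confidence"],2),[round(float(v)) for v in d["bbox"]]) for d in bot.search_frame(c,t)][:4])
print(bot.read_clock(),bot.read_tool_rot())
E
```

```text
pics
top [[534.6918263974617, 0.0, 313.58785122527286], [0.0, 534.6918263974617, 235.9255198270962], [0.0, 0.0, 1.0]] [[-0.0014, -0.9998, -0.0186, 0.0769], [-0.9979, 0.0026, -0.0648, 0.527], [0.0649, 0.0185, -0.9977, 1.0723], [0.0, 0.0, 0.0, 1.0]]
long_blade [(0.63, [384, 159, 25, 89])]
long_lever [(0.74, [393, 161, 16, 20])]
tile_centre [(0.91, [272, 219, 54, 52]), (0.89, [195, 312, 57, 60]), (0.65, [137, 148, 58, 53])]
short_lever_end [(0.65, [466, 146, 20, 27])]
side [[441.2648012886363, 0.0, 314.8698243573943], [0.0, 441.2648012886363, 238.5286243706874], [0.0, 0.0, 1.0]] [[0.9834, -0.1809, 0.016, -0.4935], [-0.0832, -0.5274, -0.8455, 0.1882], [0.1614, 0.8301, -0.5337, 0.8457], [0.0, 0.0, 0.0, 1.0]]
long_blade [(0.85, [325, 266, 85, 72])]
long_lever [(0.53, [387, 260, 22, 42])]
tile_centre [(0.94, [282, 254, 53, 31]), (0.84, [324, 205, 36, 16]), (0.66, [198, 237, 47, 26])]
short_lever_end [(0.96, [425, 317, 39, 38])]
0.5 [-4.78474434e-05  9.79684478e-01  2.00545060e-01  5.68999611e-07]
```

View pics/top0.png

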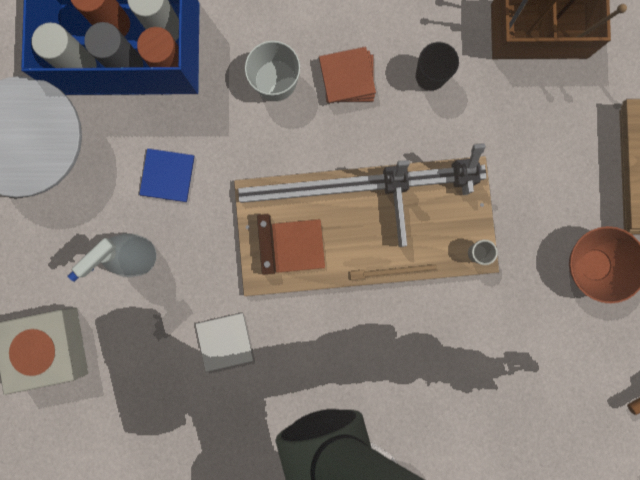

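View pics/side0.png

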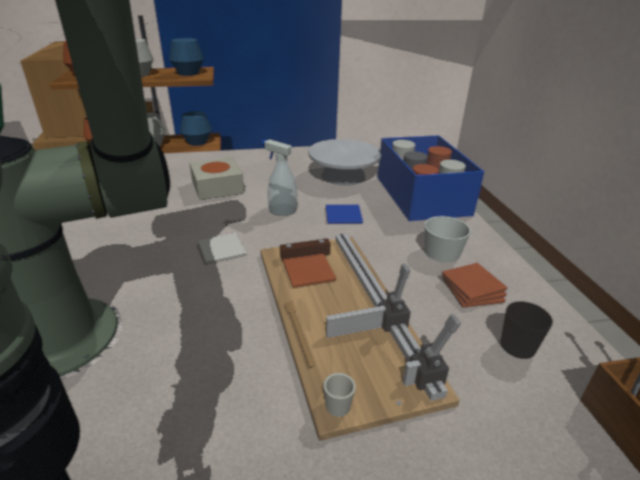

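The top view shows the terracotta tile at the fence at about (299,245). The long blade runs from (397,190) to (404,245), with its carriage at (397,178), and the short stop is at (467,174). I'll zoom in for accurate pixels.

```bash
python3 - <<'E'
import cv2
im=cv2.imread("pics/top0.png")[140:300,260:500]
cv2.imwrite("pics/crop0.png",cv2.resize(im,None,fx=3.3333,fy=3.3333,interpolation=cv2.INTER_CUBIC))
E
cat > h.py <<'E'
import numpy as np
from cell import bot
def ray(cam,u,v,z):
    k=bot.calibration(cam);E=k["extrinsics"];R,t=E[:3,:3],E[:3,3]
    c=-R.T@t;d=R.T@np.linalg.inv(k["mtx"])@[u,v,1]
    return c+d*(z-c[2])/d[2]
def proj(cam,p):
    k=bot.calibration(cam);E=k["extrinsics"];q=k["mtx"]@(E[:3,:3]@np.asarray(p)+E[:3,3]);return q[:2]/q[2]
E
```

```text
(no output)
```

View pics/crop0.png

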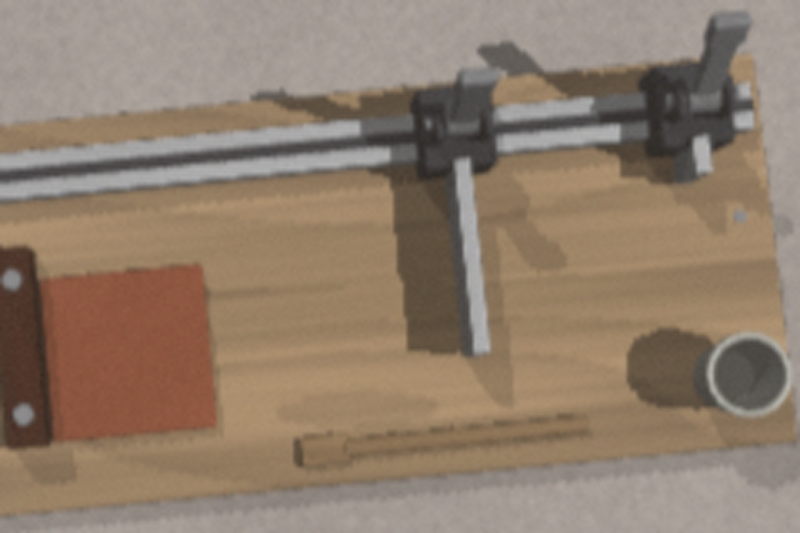

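The crop shows the tile corners at (202,266), (215,428), (52,440) and (38,280). The blade's bright top ends at about (481,350) and meets the carriage at about (464,160).

Run:
```python
from h import *
f=lambda u,v,z: ray("top",260+u/3.3333,140+v/3.3333,z)
T=np.array([f(*c,.028) for c in((202,266),(215,428),(52,440),(38,280))]);t=T.mean(0)
print("tile",T.round(4).tolist(),t.round(4))
F=f(481,350,.066);C=f(464,160,.066);d=C-F;th=np.arctan2(d[1],d[0]);e=(T[0]-T[1]);print("yaw",th,np.arctan2(e[1],e[0]), "len",np.hypot(*d[:2]))
g=T[1]-T[2];print(np.arctan2(g[0],-g[1]))
X=np.array([np.cos(th),np.sin(th),0]);Y=np.array([-X[1],X[0],0]);B=F+.045*X
print("blade mid",B.round(4),"tile rel",(t-B)@X,(t-B)@Y)
ax=B+.09*X+[0,0,.012]
for a in(0,):
    tip=ax+.077*(np.sin(.44)*X+np.array([0,0,np.cos(.44)]))
    print("tip",proj("top",tip),proj("side",tip))
print("side B/free",proj("side",B),proj("side",F), "tile",proj("side",t))
```

```text
tile [[0.5591, 0.0614, 0.028], [0.461, 0.0538, 0.028], [0.4539, 0.1523, 0.028], [0.5509, 0.1611, 0.028]] [0.5062 0.1071 0.028 ]
yaw 0.07654289199189229 0.07744635779169881 len 0.1118436805049944
0.07183926969371011
blade mid [ 0.5508 -0.0976  0.066 ] tile rel -0.028749201967900127 0.20757056656042533
tip [402.83732874 150.44318235] [417.62753912 268.16373316]
side B/free [350.90324185 312.98294637] [327.60482876 316.94325147] tile [308.42571423 267.57734978]
```

```bash
cat >> h.py <<'E'
th=.075
X=np.array([np.cos(th),np.sin(th),0]);Y=np.array([-X[1],X[0],0]);Z=np.array([0,0,1.])
B0=np.array([.5508,-.0976,0])
q=[0,np.cos(th/2),np.sin(th/2),0]
E
python3 - <<'E'
from h import *
import cv2
bot.set_gripper(0,40)
s=B0-.012*X-.042*Y
bot.move_pose(s+.2*Z,q)
bot.move_linear(s+.036*Z,.12)
r=bot.move_linear(s+.036*Z+.19*Y,.05,until_force=8)
p=bot.read_position();print(r,(p-B0)@Y,bot.read_ft_force(),bot.read_clock())
bot.move_linear(p-.012*Y,.05)
bot.move_linear(p-.012*Y+.17*Z,.15)
bot.move_linear(p-.16*Y+.2*Z,.25)
print(bot.read_clock())
for c in("top","side"):
    im=bot.camera(c)[:,:,::-1]
    cv2.imwrite(f"pics/{c}1.png",im)
    for t in("long_blade","long_lever","tile_centre"):
        print(t,[(round(d["confidence"],2),[round(float(v)) for v in d["bbox"]]) for d in bot.search_frame(c,t)][:4])
a=cv2.imread("pics/top1.png")[140:290,230:430];b=cv2.imread("pics/side1.png")[210:360,250:450]
cv2.imwrite("pics/both1.png",cv2.resize(np.hstack([a,b]),None,fx=2,fy=2,interpolation=cv2.INTER_CUBIC))
E
```

```text
True 0.13484207919179272 [ 0.51108457 -0.52971994  1.29739013] 7.6667
10.0833
long_blade [(0.59, [309, 167, 23, 92])]
long_lever [(0.5, [312, 167, 14, 20])]
tile_centre [(0.71, [139, 149, 57, 51]), (0.62, [197, 311, 57, 60])]
long_blade [(0.92, [307, 226, 73, 64])]
long_lever [(0.73, [360, 222, 15, 34])]
tile_centre [(0.78, [322, 204, 18, 19]), (0.76, [286, 257, 39, 30]), (0.55, [195, 234, 50, 28])]
```

View pics/both1.png

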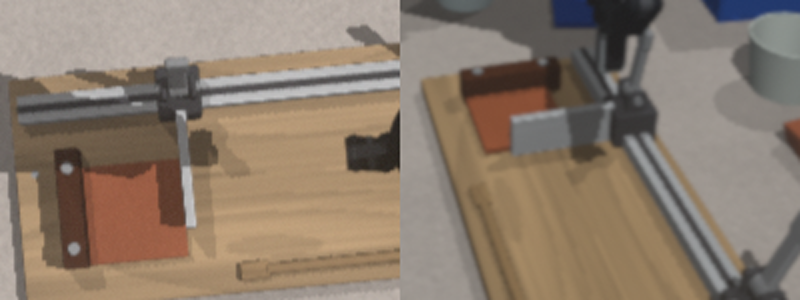

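The blade now rests along the tile's near edge, with its free end at about (325,252) in the full image. The tile is still at the fence and the lever is still up. Next I flip the lever along an arc.

Run:
```python
from h import *
import cv2
F=ray("top",325.5,252.5,.066);S=(F-B0)@Y;print("S",S,(F-B0)@X)
S=.153
def tcp(al,r=.055,off=0):
    x=.09-r*np.sin(al)+.0045*np.cos(al)+.011+off
    z=.078+r*np.cos(al)+.0045*np.sin(al)
    return B0+S*Y+x*X+z*Z
s=tcp(-.44,off=.03)
bot.move_linear(np.r_[s[:2],.24],.25)
bot.move_linear(s,.12)
for al in np.linspace(-.44,1.40,12): bot.move_linear(tcp(al),.05)
r=bot.move_linear(tcp(np.pi/2)-.006*Z,.02,until_force=12)
print(r,bot.read_position(),bot.read_ft_force(),bot.read_clock())
p=bot.read_position()
bot.move_linear(p+.15*Z,.12)
bot.move_linear(p+.16*Z-.15*Y,.2)
print(bot.read_clock())
for c in("top","side"): cv2.imwrite(f"pics/{c}2.png",bot.camera(c)[:,:,::-1])
a=cv2.imread("pics/top2.png")[140:290,230:430];b=cv2.imread("pics/side2.png")[210:360,250:450]
cv2.imwrite("pics/both2.png",cv2.resize(np.hstack([a,b]),None,fx=2,fy=2,interpolation=cv2.INTER_CUBIC))
```

```text
S 0.15345058747319099 -0.04776668021409944
True [0.58544537 0.05842732 0.08245583] [-0.43109295  0.67653706  6.41677672] 17.675
19.9833
```

View pics/both2.png

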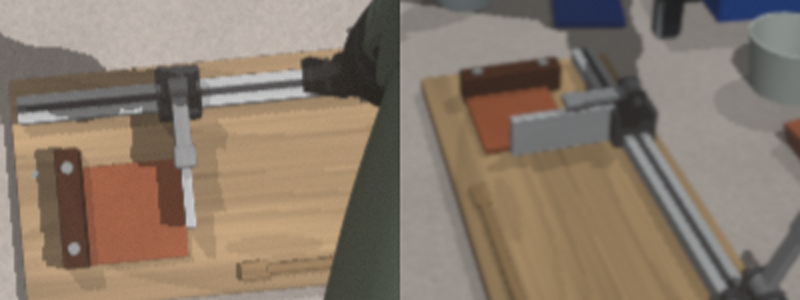

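The lever lies flat above the blade: contact stopped at z = 82.5 mm, which is level. The blade is still against the tile (free end at about (325,252)) and the tile hasn't moved from the fence. The arm is clear, so I'm handing in.

```bash
python3 -c "
from cell import bot
print(bot.close_job())"
```

```text
the job is handed in; nothing more can be done
None
```

I slid the long stop against the terracotta tile, flipped its cam lever down flat to lock it, and handed the job in; the last pictures show the tile still at the fence, I never touched the short stop, and the judge's result was not shown.

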